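# Unlock the lock box on the kitchen counter

## Task

Two keys stand upright in small wooden blocks near the white lock box. Take the key with the flat, paddle-shaped bow (leave the one with the round knob in its block), push it straight down into the slot on top of the box until its collar sits on the lock, then turn it clockwise, seen from above, about a quarter turn to draw the bolt. Let go and leave the key standing fully home in the turned lock.

Things in the scene. Friction and masses are not known exactly. Their poses are not given: they have to be found in the camera images.
- key_bow (a point): Centre of the right key's bow: flat upright plate, 32 mm wide (x) x 12 thick (y) x 44 tall; pinch the 12 mm. Loose, 60-130 g, stands bit down in a wooden block 64 x 64 x 38 mm tall. Collar disc 36 mm across, 5 thick, under the bow, rests on the block; its underside is 27 mm below this point. Bit below: 24 (x) x 6 (y) x 30 long, tip narrowed to 16. z up; a lift of 30 mm frees it. Half-turn symmetric.
- spare_knob (a point): Centre of the round aluminium knob (34 mm across, 44 mm tall) of the other key, which does not fit (20 mm round shank). It stands in a like wooden block and is to be left there. Which place holds which key or the box changes.
- keyhole (a point): Centre of the key slot's mouth, flush with the top of the fixed white lock box (140 x 120 mm, 80 mm tall). Slot 34 mm long (x axis) x 14 mm wide (y axis), 30 mm deep, open below, in a brass barrel framed by a thin steel ring 70 mm across. z up; the frame turns with the barrel. With the key fully home its collar sits on the barrel and the bow centre is 27 mm above this point.
- lock (a joint): Turn of the lock barrel, rad: 0 to 0.12 locked, grows clockwise seen from above to a stop at 1.3; bolt drawn from 0.8 on. Resists with about 0.1 N m and stays where left. The key has about 0.35 rad of play in the slot before the barrel follows. Turning pulls the steel bolt at the box's front out of its hasp.
Not all that is in view belongs to the job. What is shaped like the part that bears key_bow but blue is not meant.

How it is judged:
By the outcome, as a careful person would: the job done as asked, in the order asked, and still so for the second after the job is handed in, with the robot touching nothing.
It also fails if it takes over 48 s, if anything falls off the work surface, if the arm or the gripper's body presses on something with over 40 N, if the wrist force passes 120 N, or if a joint passes its speed limit or range.

## Robot

A 6-joint arm with a two-finger parallel gripper is mounted at the origin on the work surface. World frame = base frame: x ahead of the robot, y to its left, z up, the work surface at z = 0. Lengths are in m, angles in rad, forces in N, time in s.
With the tool pointing down it reaches from about 0.4 to 0.825 m from the base axis. Payload 7 kg.
Tool frame: the origin (TCP) lies at the centre of the arm's flange, where the gripper is bolted on; the fingertips stand 178 mm ahead of it and the grasp point (between the pads) lies 159 mm ahead of it; z points along the fingers, y is the direction in which the jaws open and shut (so a half turn about z gives the same grasp; the last joint's range is limited). The gripper opens to 88 mm and grips with 3 to 60 N. Pads are 19 mm wide; open, the fingers measure 130 mm over their backs; the gripper's body (78 mm by 193 mm) begins 47 mm behind the grasp point.
Start: joints at [1.53, 0.359, 0.012, 0, -1.224, -0.288], TCP at [0.218, 0.639, 0.405] pointing down, gripper open.
Joint ranges: [-3.07, 3.07], [-1.43, 2.12], [-1.02, 1.25], [-3.03, 1.67], [-3.05, -0], [-3.03, 3.03]. Speed limits (rad/s): [2.39, 2.39, 3.01, 3.14, 3.14, 3.14].

## Interface

Orientations are given as [roll, pitch, yaw] about the fixed x, y, z axes, in that order (R = Rz(yaw) Ry(pitch) Rx(roll)).
In Python, from station import * gives the robot as it stands.
- The arm moves only by the tool send_rows, never from a script. Its argument "motion" is a list of rows, each an object with "offset": the shift along the tool's x, y, z in cm, a list of three; "turn": the turn about the tool's z in degrees. In form: [{"offset": [x, y, z], "turn": turn}, ...]. A call has 1 to 8 rows; each row is the pose to reach, as a shift and turn from the pose commanded when the call began, along the tool's axes at that moment; what a row does not reach only later rows make up. A row lasts 1/10 s, in which the tool goes at most 50 mm and 8.59 degrees, less where a joint would pass 70% of its speed; a pose out of reach is approached as far as the arm can. A call with a gripper value outside its range is refused whole. "hand" is the opening, from -1 (shut) to 1 (fully open), set as the call begins (left out, the last holds). The fingers move at their own pace and stop on an object; "squeeze" is the grip in N (left out, the last holds). Time passes only in rows, so rows that repeat a pose let the fingers close. It gives the time, the measured TCP pose, the force and the opening at its end, in the units of the state.
- get_state(): the state, without advancing time (a new reading comes with each control period).
- grab_frame(name): name is "scene" or "top" or "wrist"; returns a dict with "frame" (400x640x3 uint8, blue, green, red), "range_z" (400x640 float32, m along the optical axis (not along the pixel's ray), 0 where there is no reading), "vertical_fov" (degrees; the focal length in pixels is half the picture's height over the tangent of half this angle, whatever the lens; pixels are square), "cx", "cy" (the principal point, pixels), "cam_to_world" (4x4, takes a point from camera to world coordinates). Camera axes: x right, y up, looking along -z (the intrinsics and any distortion apply to the point x, -y, -z); pixel columns grow to the right and rows downward; lengths in m; the calibration is good to about 2 mm. A picture is of the moment at which its call begins.
- job_done(): hands the job in, once; it reports no verdict.
The state is a dict: "t": time; "q": joint angles; "qd": joint speeds; "joint_efforts": joint torques, N m; "eef_pos": TCP position; "ee_rot": TCP orientation; "force": force on the tool from outside, world axes, zero at the start; "moment": the same for the moment, N m; "width": finger opening in m.
Only numpy, scipy, OpenCV 4.12 (cv2) and the standard library are available. Lean on these libraries where they do the work, as an engineer would, in place of code of your own. Each camera call takes 0.05 s, during which the arm holds its last target. There are 200 camera calls.

## Working session

There is one attempt and no reset: what is moved stays moved. The work goes in short steps, Python scripts to look and compute and a tool call to move; the robot and the scene stay as the last step left them, time stands still between calls to the robot, and variables do not carry over. Pictures are saved under pics/ and viewed, about 8 in all and at most 12, crops included, and the job is handed in when it is done.

Besides the shell and the picture viewer there is one more tool, called after "Emit:" as a command line: name --argument value ..., lists and objects as JSON in quotes. send_rows: Moves the arm, as the interface text tells. Its arguments: {"type":"object","properties":{"motion":{"type":"array"},"hand":{"type":"number"},"squeeze":{"type":"number"}},"required":["motion"]}

```bash
mkdir -p pics
cat > h.py <<'E'
from station import *
import numpy as np, cv2
def cap(name):
    g=grab_frame(name); np.savez('last_'+name+'.npz',**{k:np.array(v) for k,v in g.items()}); return g
def load(name): return np.load('last_'+name+'.npz')
def pts(g):
    z=g['range_z'].astype(float);h,w=z.shape
    f=h/2/np.tan(np.radians(float(g['vertical_fov']))/2)
    v,u=np.mgrid[:h,:w]
    P=np.stack([(u-g['cx'])/f*z,-(v-g['cy'])/f*z,-z,np.ones_like(z)],-1)
    return (P@np.array(g['cam_to_world']).T)[...,:3]
E
python3 - <<'E'
from h import *
a=cap('scene');b=cap('top')
for n,g in (('s',a),('t',b)):
    cv2.imwrite(f'pics/{n}0.png',g['frame']); print({k:g[k] for k in g if k not in('frame','range_z')})
print(get_state())
E
```

```text
{'vertical_fov': 43.869244582565585, 'cx': 324.6454679701757, 'cy': 193.9747757970956, 'cam_to_world': array([[-0.70724504, -0.40846406,  0.57702822,  1.24688085],
       [ 0.70691568, -0.39861616,  0.58427338,  0.79066212],
       [-0.0086419 ,  0.82113474,  0.57066895,  0.77927644],
       [ 0.        ,  0.        ,  0.        ,  1.        ]])}
{'vertical_fov': 48.315709636792846, 'cx': 317.22382544535674, 'cy': 195.32096367764896, 'cam_to_world': array([[ 0.05963833,  0.97319654, -0.22210755,  0.35310391],
       [-0.99820154,  0.05678711, -0.01920716,  0.02738238],
       [-0.0060795 ,  0.22285358,  0.97483297,  0.99756896],
       [ 0.        ,  0.        ,  0.        ,  1.        ]])}
{'t': 0.1, 'q': array([ 1.53013417e+00,  3.59297530e-01,  1.11677579e-02, -2.91097632e-04,
       -1.22414865e+00, -2.88107339e-01]), 'qd': array([ 0.00076066, -0.00133683,  0.00308048,  0.00122347,  0.00048994,
        0.00061077]), 'joint_efforts': array([-1.51593900e-03, -5.84161305e+01,  2.93755174e+01,  7.01574057e+00,
        1.02307118e-02, -5.73067268e-05]), 'eef_pos': array([0.21788821, 0.63867753, 0.40383833]), 'ee_rot': array([ 3.14009389e+00, -1.58765058e-04, -3.28868484e-01]), 'force': array([-0.0505589 ,  1.0342477 , -0.39421629]), 'moment': array([0.03475045, 0.04173331, 0.01313809]), 'width': 0.08777285349939311}
```

View pics/s0.png

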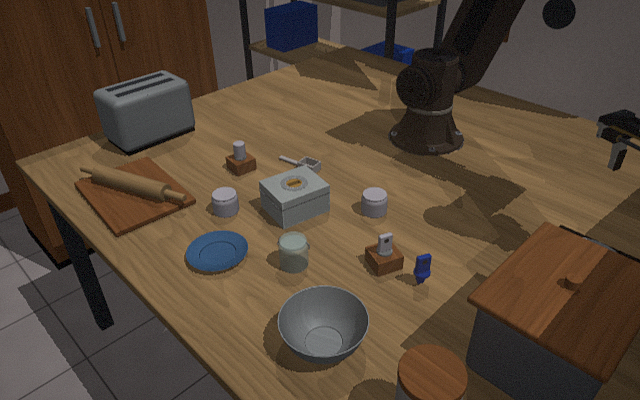

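View pics/t0.png

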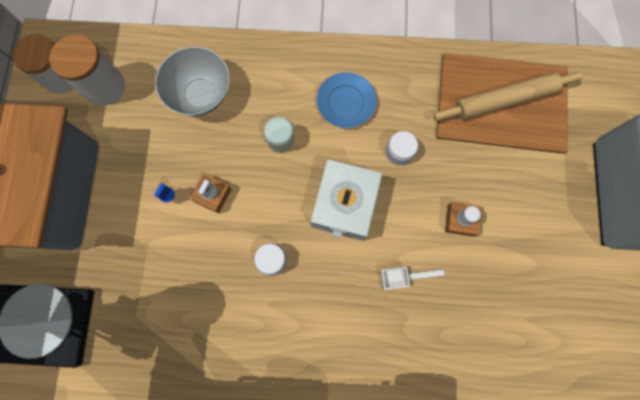

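The scene shows three key-like things: a grey paddle bow in a block (scene 385,243; top 208,188), a blue paddle decoy with no block (scene 422,268; top 165,192), and a round knob in a block (scene 239,150; top 470,214). The grey paddle fits the description. The box slot is at about top (347,197). I'll confirm in an enlarged crop and measure.

Run:
```python
from h import *
g=load('top');P=pts(g)
f=g['frame']
A=cv2.resize(f[160:225,170:250],None,fx=7,fy=7,interpolation=cv2.INTER_CUBIC)[:, :]
B=cv2.resize(f[150:250,300:395],None,fx=4.5,fy=4.5,interpolation=cv2.INTER_CUBIC)
s=load('scene')['frame'];C=cv2.resize(s[225:290,360:440],None,fx=5,fy=5,interpolation=cv2.INTER_CUBIC)
B2=cv2.resize(B,(380,400));A2=cv2.resize(A,(400,325));
can=np.zeros((570,800,3),np.uint8); can[:325,:400]=A2; can[:400,400:780]=B2; can[330:570,:400]=cv2.resize(C,(400,325))[:240]
cv2.imwrite('pics/crop1.png',can)
def region(u0,u1,v0,v1,z0,z1,lab):
    m=np.zeros(P.shape[:2],bool);m[v0:v1,u0:u1]=1
    m&=(P[...,2]>z0)&(P[...,2]<z1)&(g['range_z']>0)
    q=P[m]
    if len(q)<3: print(lab,len(q));return
    r=cv2.minAreaRect((q[:,:2]*1000).astype(np.float32))
    print(lab,len(q),'mean',q.mean(0).round(4),'z',np.percentile(q[:,2],[5,50,95]).round(4),'rect',np.round(r[0],1),np.round(r[1],1),round(r[2],1))
region(185,240,165,220,.080,.12,'bowtop')
region(185,240,165,220,.030,.05,'blocktop+collar')
region(185,240,165,220,.02,.039,'blocktop')
region(300,395,150,250,.070,.095,'boxtop')
region(300,395,150,250,.0,.06,'slot/low')
for v in range(180,202,2): print(v,(P[v,194:222:2,2]*1000).round().astype(int))
```

```text
bowtop 88 mean [0.5655 0.2853 0.085 ] z [0.0815 0.0854 0.0879] rect [566.2 285.9] [12.5 31.1] 65.8
blocktop+collar 686 mean [0.5633 0.2832 0.0377] z [0.0336 0.0374 0.0427] rect [566.  286.4] [65.8 64.1] 68.5
blocktop 558 mean [0.5624 0.2829 0.0357] z [0.027  0.0366 0.0387] rect [566.  286.2] [65.8 64.4] 68.0
boxtop 3639 mean [ 0.5604 -0.0164  0.0794] z [0.0765 0.0795 0.0822] rect [561.3 -16.3] [120.1 144.3] 78.7
slot/low 2314 mean [ 0.5697 -0.0225  0.0076] z [0.0001 0.0012 0.0555] rect [577.5 -22.3] [232.7 219.2] 3.4
180 [-1 -2 -3 39 36 37 85 37 37 40 39 38 -1  0]
182 [-2 -2 -1 37 35 88 83 87 37 37 36 37 37 36]
184 [ 2 -2 38 37 84 85 87 85 75 44 37 41 38 38]
186 [-1  1 37 38 87 87 82 77 67 55 43 38 39 35]
188 [-2 40 34 87 86 86 84 74 62 50 42 40 38 41]
190 [-1 40 37 88 83 85 77 68 55 42 44 41 40 34]
192 [ 39  37  38 998  88  82  68  60  48  40  41  43  38  38]
194 [35 37 38 37 82 76 67 55 40 44 39 40 38 36]
196 [36 38 36 40 43 65 56 45 40 42 42 39 39 37]
198 [39 33 37 38 39 43 43 40 39 41 39 38 36 37]
200 [40 36 33 35 37 36 37 37 35 37 36 39 36 40]
```

View pics/crop1.png

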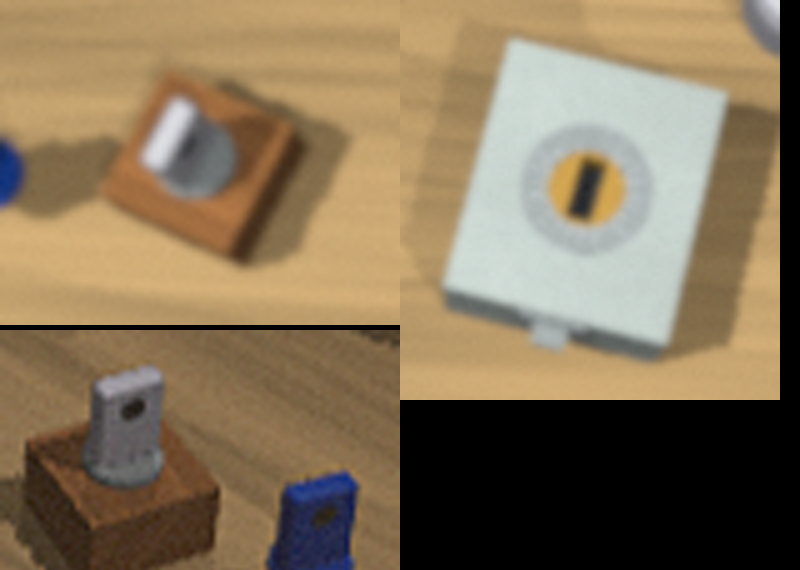

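The crop confirms the grey paddle key in its block. Bow centre is about (0.566, 0.286), its top is at z 0.087 as expected, and its long axis is at about -22 to -24°. The slot is dark in the brass barrel, near top (347,197). Next I'll measure the slot with both cameras and check clearance to the decoy.

Run:
```python
from h import *
def plane(g,u,v,z):
    h=400;f=h/2/np.tan(np.radians(float(g['vertical_fov']))/2);T=np.array(g['cam_to_world'])
    d=np.stack([(u-g['cx'])/f,-(v-g['cy'])/f,-np.ones_like(u)],-1)@T[:3,:3].T
    return T[:3,3]+d*((z-T[2,3])/d[...,2])[...,None]
for n,(u0,u1,v0,v1) in (('top',(325,370,175,220)),('scene',(278,312,172,196))):
    g=load(n);f=g['frame'][v0:v1,u0:u1];hsv=cv2.cvtColor(f,cv2.COLOR_BGR2HSV)
    brass=(hsv[...,1]>110)&(hsv[...,2]>90)
    hull=cv2.convexHull(np.argwhere(brass)[:,::-1].astype(np.int32))
    mask=np.zeros(brass.shape,np.uint8);cv2.fillConvexPoly(mask,hull,1)
    for lab,m in (('disc',mask>0),('dark',(mask>0)&(hsv[...,2]<75))):
        q=np.argwhere(m).astype(float);
        if len(q)<4: print(n,lab,len(q));continue
        X=plane(g,q[:,1]+u0,q[:,0]+v0,0.08)[:,:2]
        r=cv2.minAreaRect((X*1000).astype(np.float32))
        w,V=np.linalg.eigh(np.cov(X.T)); a=np.degrees(np.arctan2(V[1,1],V[0,1]))
        print(n,lab,len(q),X.mean(0).round(4),np.round(r[0],1),np.round(r[1],1),'axis',a.round(1))
for n,(u0,u1,v0,v1) in (('top',(150,182,178,206)),('scene',(408,438,248,290))):
    g=load(n);P=pts(g);hsv=cv2.cvtColor(g['frame'],cv2.COLOR_BGR2HSV)
    m=np.zeros((400,640),bool);m[v0:v1,u0:u1]=1;m&=(hsv[...,0]>105)&(hsv[...,0]<130)&(hsv[...,1]>150)&(P[...,2]>.005)&(P[...,2]<.2)
    print(n,'blue',m.sum(),P[m].min(0).round(3),P[m].max(0).round(3))
# bow from scene camera
g=load('scene');P=pts(g);S=P[228:262,372:398].reshape(-1,3);S=S[(S[:,2]>.05)&(S[:,2]<.1)]
print('bow scene',len(S),S.min(0).round(3),S.max(0).round(3), cv2.minAreaRect((S[:,:2]*1000).astype(np.float32)))
def mv(p,yaw,tx,ty,tz):
    d=np.array([tx,ty,tz])-p;return np.round(100*np.array([np.cos(yaw)*d[0]+np.sin(yaw)*d[1],np.sin(yaw)*d[0]-np.cos(yaw)*d[1],-d[2]]),2)
s=get_state();print(mv(s['eef_pos'],s['ee_rot'][2],.566,.286,.33))
```

```text
top disc 244 [ 0.5627 -0.0161] [562.2 -16.4] [34.7 35.9] axis 80.8
top dark 42 [ 0.5614 -0.0152] [561.4 -15.5] [ 7.3 24.6] axis 165.4
scene disc 182 [ 0.5568 -0.0339] [559.4 -41.8] [36.6 86.2] axis 85.0
scene dark 2
top blue 191 [0.541 0.366 0.029] [0.568 0.388 0.081]
scene blue 124 [0.542 0.374 0.006] [0.572 0.4   0.083]
bow scene 229 [0.55  0.275 0.05 ] [0.582 0.298 0.091] ((565.2536010742188, 287.58673095703125), (14.193137168884277, 33.5086784362793), 65.45992279052734)
[44.34 22.13  7.38]
```

Emit:
send_rows --motion '[{"offset":[4.4,2.2,0],"turn":4.7},{"offset":[8.8,4.4,0],"turn":4.7},{"offset":[13.2,6.6,0],"turn":4.7},{"offset":[17.6,8.8,0],"turn":4.7},{"offset":[22,11,0],"turn":4.7},{"offset":[26.5,13.2,1],"turn":4.7},{"offset":[31,15.4,2],"turn":4.7},{"offset":[35,17.5,3],"turn":4.7}]' --hand 0.2 --squeeze 25

```text
t: 0.9
eef_pos: [0.4938, 0.3585, 0.3743]
ee_rot: [-3.142, 0.0, -0.411]
force: [-0.4, 1.0, 0.6]
width: 0.0528
```

Emit:
send_rows --motion '[{"offset":[4,1.6,2],"turn":0},{"offset":[7.5,2.9,4],"turn":0},{"offset":[9.5,3.7,5],"turn":0},{"offset":[9.5,3.7,5],"turn":0},{"offset":[9.5,3.7,5],"turn":0}]'

```text
t: 1.4
eef_pos: [0.5652, 0.2879, 0.3241]
ee_rot: [3.14, 0.001, -0.412]
force: [0.2, -0.2, 0.6]
width: 0.0528
```

Run:
```python
from h import *
g=cap('wrist');s=get_state();P=pts(g);print(s['eef_pos'],s['ee_rot'],s['q'])
cv2.imwrite('pics/w1.png',g['frame'])
z=P[...,2]
for lo,hi in((.078,.095),(.036,.047)):
    m=(z>lo)&(z<hi)&(abs(P[...,0]-.566)<.045)&(abs(P[...,1]-.286)<.05)
    q=P[m];print(len(q));
    if len(q)>5: print(q.mean(0),cv2.minAreaRect((q[:,:2]*1000).astype(np.float32)))
```

```text
[0.56495882 0.288511   0.32471728] [ 3.14153353e+00  3.46612911e-05 -4.11087206e-01] [ 7.79306033e-01  3.51909301e-01 -1.89394009e-01 -1.19384862e-05
 -1.02956078e+00  3.80409239e-01]
837
[0.56675229 0.28626744 0.08719937] ((565.0733032226562, 286.90985107421875), (12.427145004272461, 32.665950775146484), 66.91392517089844)
5228
[0.56821749 0.28570527 0.0398916 ] ((565.1598510742188, 287.08966064453125), (63.83448028564453, 64.72484588623047), 68.28057861328125)
```

View pics/w1.png

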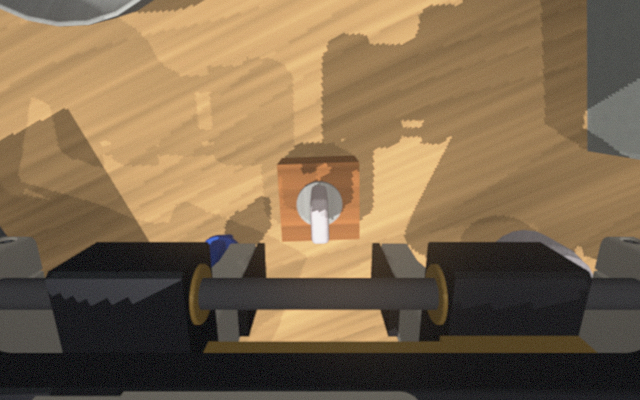

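The wrist picture shows the bow at (320,225), centred between the fingers, with the decoy off to the left at (215,245). All measurements agree on (0.5655, 0.287). Descending.

Emit:
send_rows --motion '[{"offset":[0.1,0.1,2],"turn":-0.8},{"offset":[0.1,0.1,4],"turn":-0.8},{"offset":[0.1,0.1,6],"turn":-0.8},{"offset":[0.1,0.1,7.5],"turn":-0.8},{"offset":[0.1,0.1,9],"turn":-0.8},{"offset":[0.1,0.1,9.6],"turn":-0.8},{"offset":[0.1,0.1,9.6],"turn":-0.8}]'

```text
t: 2.15
eef_pos: [0.565, 0.2878, 0.2285]
ee_rot: [3.141, 0.0, -0.396]
force: [0.5, -0.6, 0.4]
width: 0.0525
```

Emit:
send_rows --motion '[{"offset":[0,0,0],"turn":0},{"offset":[0,0,0],"turn":0},{"offset":[0,0,0],"turn":0},{"offset":[0,0,0],"turn":0},{"offset":[0,0,0],"turn":0},{"offset":[0,0,0],"turn":0}]' --hand -1 --squeeze 30

```text
t: 2.75
eef_pos: [0.5656, 0.2869, 0.2288]
ee_rot: [-3.142, -0.0, -0.397]
force: [-0.4, -0.7, 1.0]
width: 0.0119
```

Emit:
send_rows --motion '[{"offset":[0,0,-0.7],"turn":0},{"offset":[0,0,-2],"turn":0},{"offset":[0,0,-4],"turn":0},{"offset":[0,0,-6.5],"turn":0},{"offset":[0,0,-9],"turn":0},{"offset":[0,0,-11],"turn":0},{"offset":[0,0,-11],"turn":0},{"offset":[0,0,-11],"turn":0}]'

```text
t: 3.55
eef_pos: [0.5654, 0.2869, 0.3396]
ee_rot: [-3.14, -0.0, -0.397]
force: [0.2, -0.2, -1.3]
width: 0.0121
```

```bash
cat >> h.py <<'E'
def mv(tx,ty,tz):
    s=get_state();p=s['eef_pos'];yaw=s['ee_rot'][2];d=np.array([tx,ty,tz])-p
    print(p.round(4),s['ee_rot'].round(4),s['width'],s['force'],s['q'].round(2));return np.round(100*np.array([np.cos(yaw)*d[0]+np.sin(yaw)*d[1],np.sin(yaw)*d[0]-np.cos(yaw)*d[1],-d[2]]),2)
E
python3 -c "
from h import *
print(mv(.5618,-.0162,.33))"
```

```text
[0.5654 0.2869 0.3396] [-3.14e+00 -4.00e-04 -3.97e-01] 0.012110604119651253 [ 0.22569472 -0.19547445 -1.29310558] [ 0.78  0.34 -0.17 -0.   -1.06  0.4 ]
[11.39 28.09  0.96]
```

Emit:
send_rows --motion '[{"offset":[0.8,2,0],"turn":-1},{"offset":[2.4,6,0],"turn":-3},{"offset":[4,10,0],"turn":-5},{"offset":[5.6,14,0],"turn":-7},{"offset":[7.2,18,0],"turn":-9},{"offset":[8.8,22,0],"turn":-11},{"offset":[10,24.8,0],"turn":-11},{"offset":[10.6,26.2,0],"turn":-11}]'

```text
t: 4.35
eef_pos: [0.5613, 0.002, 0.3378]
ee_rot: [3.141, 0.002, -0.207]
force: [-0.2, 0.7, -1.3]
width: 0.0119
```

Emit:
send_rows --motion '[{"offset":[0,0,0],"turn":0},{"offset":[0,0,0],"turn":0}]'

```text
t: 4.55
eef_pos: [0.562, 0.0045, 0.3382]
ee_rot: [3.141, 0.001, -0.206]
force: [-0.1, 0.4, -1.2]
width: 0.0118
```

Run:
```python
from h import *
g=cap('wrist');cv2.imwrite('pics/w2.png',g['frame'])
print(mv(.5618,-.0162,.33))
P=pts(g);m=(P[...,2]>.075)&(P[...,2]<.086)&(abs(P[...,0]-.56)<.09)&(abs(P[...,1]+.016)<.09);print(m.sum(),cv2.minAreaRect((P[m][:,:2]*1000).astype(np.float32)))
```

```text
[0.5621 0.005  0.3383] [ 3.1414e+00  6.0000e-04 -2.0480e-01] 0.01191816640475761 [ 0.24468954  0.11288711 -1.26916314] [ 0.36  0.23 -0.33 -0.   -1.01  1.01]
[0.4  2.08 0.83]
20990 ((582.61865234375, -20.51049041748047), (120.36309814453125, 96.33012390136719), 78.5633544921875)
```

View pics/w2.png

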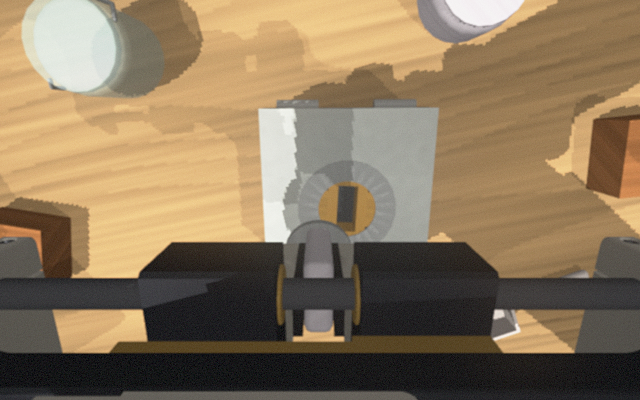

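The wrist view shows the slot centred at about (347,205), with the key held between the fingers at (318,280). I'll turn that slot pixel into a position.

Run:
```python
from h import *
g=load('wrist');f=200/np.tan(np.radians(float(g['vertical_fov']))/2);T=g['cam_to_world']
def pl(u,v,z=.08):
    d=np.array([(u-g['cx'])/f,-(v-g['cy'])/f,-1])@T[:3,:3].T
    return T[:3,3]+d*((z-T[2,3])/d[2])
hsv=cv2.cvtColor(g['frame'],cv2.COLOR_BGR2HSV)
br=np.zeros((400,640),np.uint8)
br[170:240,310:385]=((hsv[170:240,310:385,1]>110)&(hsv[170:240,310:385,2]>90))
d=np.zeros((400,640),np.uint8); d[182:232,332:364]=(hsv[182:232,332:364,2]<95)
n,l,s,c=cv2.connectedComponentsWithStats(d);k=1+s[1:,4].argmax();print(s[k],c[k])
q=np.argwhere(l==k);X=np.array([pl(u,v)[:2]*1000 for v,u in q]).astype(np.float32)
print(X.mean(0),cv2.minAreaRect(X)); print(pl(347,204.5))
q=np.argwhere(br>0)[:,::-1].astype(np.int32);h=cv2.convexHull(q)[:,0];X=np.array([pl(*p)[:2]*1000 for p in h]).astype(np.float32);print('brass',cv2.minEnclosingCircle(X))
```

```text
[337 186  20  38 607] [346.05766063 204.32948929]
[564.41846 -16.02314] ((564.197509765625, -16.0963077545166), (12.65473461151123, 27.54241943359375), 76.56150817871094)
[ 0.56422025 -0.01668024  0.08      ]
brass ((561.1927490234375, -15.768730163574219), 20.186174392700195)
```

Emit:
send_rows --motion '[{"offset":[0.2,1,0],"turn":0.7},{"offset":[0.4,1.9,0],"turn":0.7},{"offset":[0.4,2.1,1],"turn":0.7},{"offset":[0.4,2.1,2],"turn":0.7},{"offset":[0.4,2.1,3],"turn":0.7},{"offset":[0.4,2.1,3.2],"turn":0.7},{"offset":[0.4,2.1,3.2],"turn":0.7}]'

```text
t: 5.3
eef_pos: [0.5616, -0.0169, 0.3058]
ee_rot: [3.141, 0.001, -0.217]
force: [-0.0, -0.2, -0.3]
width: 0.0122
```

Run:
```python
from h import *
a=cap('scene');b=cap('top');print(mv(.5618,-.0162,.271))
A=cv2.resize(a['frame'][130:230,240:350],None,fx=4,fy=4,interpolation=cv2.INTER_CUBIC)
cv2.imwrite('pics/c3.png',A)
P=pts(a);S=P[120:200,260:340];m=(S[...,2]>.12)&(S[...,2]<.126);print(0)
```

```text
[ 0.5619 -0.0168  0.3068] [ 3.1415e+00 -2.0000e-04 -2.1680e-01] 0.011813811791382075 [ 0.45495182  0.03825655 -0.47343407] [ 0.32  0.26 -0.37  0.   -0.94  1.04]
[-0.02 -0.06  3.58]
0
```

View pics/c3.png

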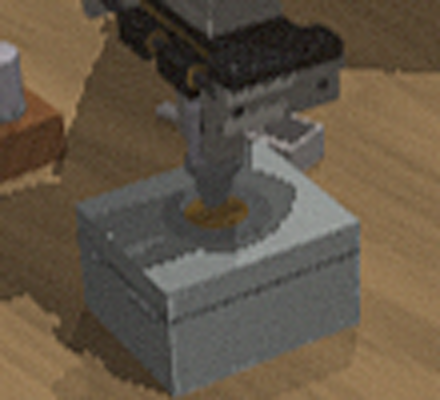

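The crop shows the key straight, with its tip just above the brass barrel at about (215,205). Going down in steps.

Emit:
send_rows --motion '[{"offset":[0,-0.05,0.5],"turn":0},{"offset":[0,-0.05,1],"turn":0},{"offset":[0,-0.05,1.5],"turn":0},{"offset":[0,-0.05,1.5],"turn":0}]'

```text
t: 5.8
eef_pos: [0.5614, -0.0166, 0.2907]
ee_rot: [3.141, 0.001, -0.217]
force: [0.3, 0.2, -0.9]
width: 0.0119
```

Emit:
send_rows --motion '[{"offset":[0,0,0.5],"turn":0},{"offset":[0,0,1],"turn":0},{"offset":[0,0,1.4],"turn":0},{"offset":[0,0,1.7],"turn":0},{"offset":[0,0,1.9],"turn":0},{"offset":[0,0,1.9],"turn":0}]'

```text
t: 6.4
eef_pos: [0.5617, -0.0165, 0.2723]
ee_rot: [3.141, 0.0, -0.217]
force: [-1.1, 0.4, -1.8]
width: 0.0119
```

Emit:
send_rows --motion '[{"offset":[0,0,0.1],"turn":0},{"offset":[0,0,0.2],"turn":0},{"offset":[0,0,0.2],"turn":0}]'

```text
t: 6.7
eef_pos: [0.5618, -0.0165, 0.2708]
ee_rot: [-3.141, -0.0, -0.217]
force: [-1.2, -0.7, -1.1]
width: 0.012
```

Emit:
send_rows --motion '[{"offset":[0,0,0.1],"turn":0},{"offset":[0,0,0.2],"turn":0},{"offset":[0,0,0.2],"turn":0}]'

```text
t: 7.0
eef_pos: [0.5618, -0.0165, 0.2706]
ee_rot: [-3.142, -0.001, -0.216]
force: [-6.9, 1.6, 15.4]
width: 0.012
```

Emit:
send_rows --motion '[{"offset":[0,0,-0.15],"turn":0},{"offset":[0,0,-0.15],"turn":5},{"offset":[0,0,-0.15],"turn":10},{"offset":[0,0,-0.15],"turn":15},{"offset":[0,0,-0.15],"turn":20},{"offset":[0,0,-0.15],"turn":25},{"offset":[0,0,-0.15],"turn":30},{"offset":[0,0,-0.15],"turn":35}]' --squeeze 45

```text
t: 7.8
eef_pos: [0.562, -0.0168, 0.2707]
ee_rot: [-3.142, -0.001, -0.831]
force: [-1.5, -2.7, 3.7]
width: 0.0119
```

```bash
python3 -c "
from h import *
print(mv(.5618,-.0165,.2706),get_state()['moment'])"
```

```text
[ 0.562  -0.0168  0.2707] [-3.1415e+00 -8.0000e-04 -8.3110e-01] 0.011850229612133471 [-1.45621139 -2.73195889  3.65953699] [ 0.32  0.3  -0.41  0.   -0.86  0.42]
[-0.03 -0.01  0.01] [-0.75457811  0.39984181  0.07729338]
```

Forces are low and the key is still seated. I'll keep turning, to about 84° in total.

Emit:
send_rows --motion '[{"offset":[0,0,0],"turn":6},{"offset":[0,0,0],"turn":12},{"offset":[0,0,0],"turn":18},{"offset":[0,0,0],"turn":24},{"offset":[0,0,0],"turn":30},{"offset":[0,0,0],"turn":36},{"offset":[0,0,0],"turn":42},{"offset":[0,0,0],"turn":48}]'

```text
t: 8.6
eef_pos: [0.5615, -0.0171, 0.2707]
ee_rot: [3.141, -0.001, -1.67]
force: [-2.7, -3.5, 7.0]
width: 0.0122
```

Emit:
send_rows --motion '[{"offset":[0,0,0],"turn":0},{"offset":[0,0,0],"turn":0},{"offset":[0,0,0],"turn":0}]'

```text
t: 8.9
eef_pos: [0.5615, -0.0171, 0.2707]
ee_rot: [3.141, -0.001, -1.666]
force: [-4.3, -3.8, 6.1]
width: 0.0118
```

Run:
```python
from h import *
print(mv(.5618,-.0165,.2706),get_state()['moment'])
b=cap('top');w=cap('wrist')
B=cv2.resize(b['frame'][150:250,290:400],(440,400),interpolation=cv2.INTER_CUBIC)
W=cv2.resize(w['frame'][80:300,180:520],(340,220))
can=np.zeros((400,790,3),np.uint8);can[:,:440]=B;can[:220,445:785]=W;cv2.imwrite('pics/c4.png',can)
```

```text
[ 0.5615 -0.0171  0.2707] [ 3.1410e+00 -1.1000e-03 -1.6657e+00] 0.0118348081020317 [-4.26191838 -3.79033738  6.11622491] [ 0.32  0.3  -0.41  0.   -0.86 -0.41]
[-0.06 -0.03  0.01] [-1.01276436  1.15537997 -0.00599807]
```

View pics/c4.png

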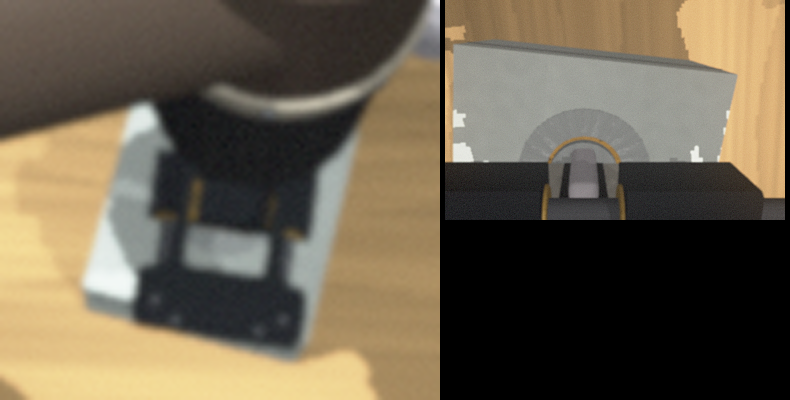

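The key has turned 1.45 rad, and the wrist crop shows the collar seated on the barrel at about (585,150). The bolt is hidden from the top camera. I'll release, retreat and check.

Emit:
send_rows --motion '[{"offset":[0,0,0],"turn":0},{"offset":[0,0,0],"turn":0},{"offset":[0,0,0],"turn":0},{"offset":[0,0,0],"turn":0},{"offset":[0,0,-1],"turn":0},{"offset":[0,0,-3],"turn":0},{"offset":[0,0,-6],"turn":0},{"offset":[0,0,-10],"turn":0}]' --hand 0.2

```text
t: 9.8
eef_pos: [0.5613, -0.0165, 0.3706]
ee_rot: [3.139, -0.001, -1.666]
force: [1.4, -0.9, 0.4]
width: 0.0524
```

Emit:
send_rows --motion '[{"offset":[-4,0,-2],"turn":0},{"offset":[-8,4,-4],"turn":0},{"offset":[-12,8,-4],"turn":0},{"offset":[-16,10,-4],"turn":0},{"offset":[-20,10,-4],"turn":0},{"offset":[-24,10,-4],"turn":0},{"offset":[-26,10,-4],"turn":0},{"offset":[-26,10,-4],"turn":0}]'

```text
t: 10.6
eef_pos: [0.4869, 0.2541, 0.4103]
ee_rot: [-3.141, 0.0, -1.663]
force: [-0.5, -1.1, -0.5]
width: 0.0521
```

Run:
```python
from h import *
print(mv(.5618,-.0165,.2706))
b=cap('top');a=cap('scene')
can=np.zeros((400,800,3),np.uint8);can[:,:440]=cv2.resize(b['frame'][150:250,290:400],(440,400),interpolation=cv2.INTER_CUBIC)
can[:,440:]=cv2.resize(a['frame'][130:230,250:340],(360,400),interpolation=cv2.INTER_CUBIC);cv2.imwrite('pics/c5.png',can)
for g in(a,b):
    P=pts(g);m=(abs(P[...,0]-.562)<.03)&(abs(P[...,1]+.0165)<.03)&(P[...,2]>.11)&(P[...,2]<.16)&(g['range_z']>0);q=P[m]
    print(len(q));
    if len(q)>4: print(np.percentile(q[:,2],[50,90,98]),cv2.minAreaRect((q[:,:2]*1000).astype(np.float32)))
P=pts(b);m=(abs(P[...,0]-.562)<.03)&(abs(P[...,1]+.0165)<.03)&(P[...,2]>.123)&(P[...,2]<.14);q=P[m];print(len(q),cv2.minAreaRect((q[:,:2]*1000).astype(np.float32)))
```

```text
[0.4869 0.2541 0.4103] [-3.1415  0.     -1.6632] 0.052084195424268516 [-0.50672495 -1.10924632 -0.48855901] [ 0.84  0.15 -0.26  0.   -1.16 -0.93]
[26.25 -9.95 13.97]
93
[0.1237964  0.13114938 0.13244247] ((561.862548828125, -16.603055953979492), (33.741947174072266, 14.439241409301758), 85.52169799804688)
114
[0.12715989 0.12946251 0.13103471] ((562.11083984375, -17.05928611755371), (31.6793212890625, 11.932075500488281), 85.81172943115234)
94 ((562.081787109375, -17.455970764160156), (30.883827209472656, 11.932075500488281), 85.81172943115234)
```

View pics/c5.png

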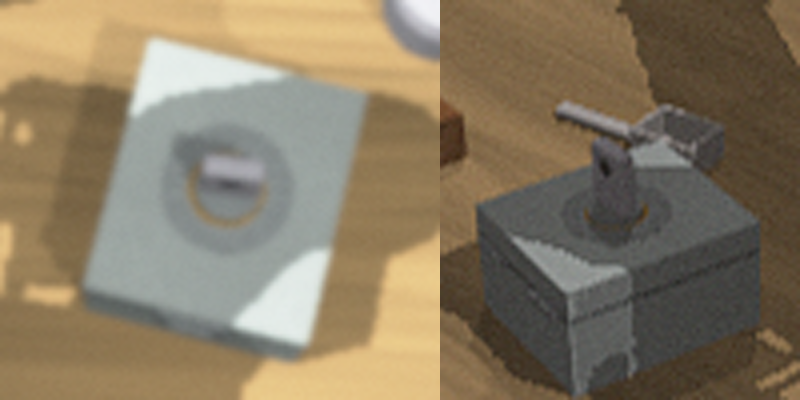

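The key stands alone at the slot, top view (232,170). Its top is at z 0.130 against 0.129 expected when home, and its bow is at yaw -94°. One brightened before/after check of the bolt at the box front.

Run:
```python
from h import *
a=cv2.imread('pics/t0.png');b=load('top')['frame']
c=[cv2.resize(np.clip(i[215:250,300:385]*k,0,255).astype(np.uint8),(790,290),interpolation=cv2.INTER_CUBIC) for i,k in((a,1.2),(b,1.8))]
cv2.imwrite('pics/c6.png',np.vstack(c))
```

```text
(no output)
```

View pics/c6.png

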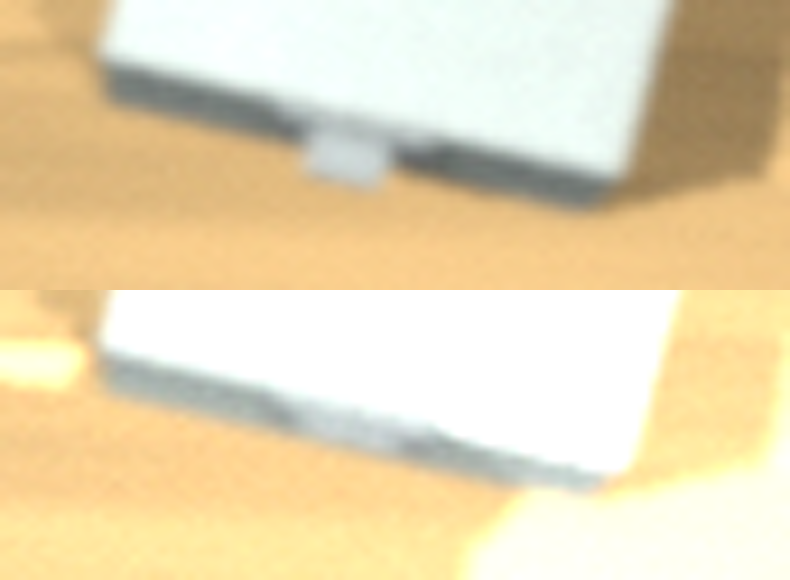

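Before (top half), the bolt stuck out at (345,155). Now it is drawn in, with nothing past the front face at (350,430).

```bash
python3 -c "
from station import *
print(job_done())"
```

```text
the job is handed in; nothing more can be done
None
```

The job is done and handed in at about 11 s of the 48 s allowed. I took the paddle-bow key from its block and pushed it into the slot until the collar was stopped by the lock (about 15 N). I then turned it clockwise about 83° (1.45 rad), let go and moved the arm clear.

- **Key home:** after release it stands upright, with its top at z ≈ 0.130 m against 0.129 m expected. Its centre is within about 1 mm of the slot.
- **Lock turned:** the barrel should be at about 1.1 rad, from the turn less the 0.35 rad of play. The barrel angle itself can't be read because the collar hides the slot. The before and after pictures show the bolt drawn in from the box front.
- **Other checks:** I never approached the knob key or the blue decoy. No check failed. The scene camera did not give a usable slot position, so I placed the key using the top and wrist cameras, which agreed to about 3 mm.

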